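# Move the seasoning row to the wire rack in reverse order

## Task

Move the three seasonings, one by one, from the wooden caddy to the empty wire rack beside it so that they stand there in reverse order: what stood at the left end of the caddy comes to the right end of the rack, the middle one to the middle, and what stood at the right end to the left end. Set each one down upright on the rack's floor in the middle of its own bay, never tipping one over, and let go of it.

Things in the scene. Friction and masses are not known exactly. Their poses are not given: they have to be found in the camera images.
- salt_shaker: clear salt shaker with a grey domed cap, the slimmest and shortest: 90 mm high, body 43 mm across up to 70 mm, cap 34 mm across above that. Round, stands upright; origin at the centre of its underside, z up its axis. Loose. About 0.1 kg.
- spice_jar: glass spice jar with a green lid: 106 mm high, 46 mm across, straight; the lid is the top 20 mm and 45 mm across. Round, stands upright; origin at the centre of its underside, z up its axis. Loose. About 0.1 kg.
- spread_jar: wide glass jar with a red lid: 100 mm high, about 60 mm across; the lid is the top 12 mm and 65 mm across. Round, stands upright; origin at the centre of its underside, z up its axis. Loose. About 0.45 kg.
- wooden_caddy: old rack, holds the three at the start, in any order: wooden tray 252 x 90 mm, walls 20 mm high, floor 8 mm above its underside, with 3 mm pads on it. Fixed, turned by up to 15 degrees. Origin: centre of its underside; y to the robot's left along the row, x away from it. Three bays, 78 x 80 mm inside, centred at x = 0, y = -82, 0, 82 mm.
- wire_rack: new rack, empty at the start: aluminium plate 252 x 90 mm, its top (the bays' floor) 8 mm above the underside, with steel wires round it and between the bays, 20 mm high. Fixed, turned by up to 15 degrees. Origin: centre of its underside; y to the robot's left along the row, x away from it. Three bays, 78 x 80 mm inside, centred at x = 0, y = -82, 0, 82 mm.
- pad_salt_shaker: round grey felt pad, 74 mm across and 3 mm thick, fixed to the floor of the caddy's bay in which the salt shaker stands at the start (it shows as a rim round the salt shaker's foot); it stays behind and so marks where the salt shaker stood. Origin: centre of its underside
- pad_spice_jar: round grey felt pad, 74 mm across and 3 mm thick, fixed to the floor of the caddy's bay in which the spice jar stands at the start (it shows as a rim round the spice jar's foot); it stays behind and so marks where the spice jar stood. Origin: centre of its underside
- pad_spread_jar: round grey felt pad, 74 mm across and 3 mm thick, fixed to the floor of the caddy's bay in which the spread jar stands at the start (it shows as a rim round the spread jar's foot); it stays behind and so marks where the spread jar stood. Origin: centre of its underside
Things that resemble listed ones, but are neither listed nor needed, are in the scene too. Leave any blue look-alike of the salt_shaker alone.

How it is judged:
At the end, for the whole second after the job is handed in: Each of the three stands upright (within 0.12 rad), at rest and released on the wire rack's floor, its axis within 14 mm of its bay's centre along and across the rack, in the bay that mirrors its starting place in the caddy (left end to right end, middle to middle, right end to left end) (((y of pad_salt_shaker in the frame of wooden_caddy between -0.122 and -0.042 m and y of salt_shaker in the frame of wire_rack between 0.068 and 0.096 m) or (y of pad_salt_shaker in the frame of wooden_caddy between -0.04 and 0.04 m and y of salt_shaker in the frame of wire_rack between -0.014 and 0.014 m) or (y of pad_salt_shaker in the frame of wooden_caddy between 0.042 and 0.122 m and y of salt_shaker in the frame of wire_rack between -0.096 and -0.068 m)) and x of salt_shaker in the frame of wire_rack between -0.014 and 0.014 m and z of salt_shaker in the frame of wire_rack between 0.003 and 0.013 m and angle between each of salt_shaker, spice_jar, spread_jar's own z axis and vertical below 0.12 rad and linear speed of each of salt_shaker, spice_jar, spread_jar below 0.02 m/s and angular speed of each of salt_shaker, spice_jar, spread_jar below 0.2 rad/s and ((y of pad_spice_jar in the frame of wooden_caddy between -0.122 and -0.042 m and y of spice_jar in the frame of wire_rack between 0.068 and 0.096 m) or (y of pad_spice_jar in the frame of wooden_caddy between -0.04 and 0.04 m and y of spice_jar in the frame of wire_rack between -0.014 and 0.014 m) or (y of pad_spice_jar in the frame of wooden_caddy between 0.042 and 0.122 m and y of spice_jar in the frame of wire_rack between -0.096 and -0.068 m)) and x of spice_jar in the frame of wire_rack between -0.014 and 0.014 m and z of spice_jar in the frame of wire_rack between 0.003 and 0.013 m and ((y of pad_spread_jar in the frame of wooden_caddy between -0.122 and -0.042 m and y of spread_jar in the frame of wire_rack between 0.068 and 0.096 m) or (y of pad_spread_jar in the frame of wooden_caddy between -0.04 and 0.04 m and y of spread_jar in the frame of wire_rack between -0.014 and 0.014 m) or (y of pad_spread_jar in the frame of wooden_caddy between 0.042 and 0.122 m and y of spread_jar in the frame of wire_rack between -0.096 and -0.068 m)) and x of spread_jar in the frame of wire_rack between -0.014 and 0.014 m and z of spread_jar in the frame of wire_rack between 0.003 and 0.013 m); the robot touches nothing.
It fails at once if the salt shaker is tipped over (more than 0.6 rad) (angle between salt_shaker's own z axis and vertical above 0.6 rad).
It fails at once if the spice jar is tipped over (more than 0.6 rad) (angle between spice_jar's own z axis and vertical above 0.6 rad).
It fails at once if the spread jar is tipped over (more than 0.6 rad) (angle between spread_jar's own z axis and vertical above 0.6 rad).
It also fails if it takes over 80 s, if anything falls off the work surface, if the arm or the gripper's body presses on something with over 40 N, if the wrist force passes 120 N, or if a joint passes its speed limit or range.

## Robot

A 6-joint arm with a two-finger parallel gripper is mounted at the origin on a cart in front of the work surface, level with it; the furniture and walls round the work are solid. World frame = base frame: x ahead of the robot, y to its left, z up, the work surface at z = 0. Lengths are in m, angles in rad, forces in N, time in s.
With the tool pointing down it reaches from about 0.3 to 0.775 m from the base axis. Payload 14.6 kg.
Tool frame: the origin (TCP) lies at the very end of the fingers, on their centre line; the grasp point (between the pads) lies 19 mm behind it; z points along the fingers, y is the line along which they close (so a half turn about z gives the same grasp; the last joint's range is limited). The gripper opens to 94 mm and grips with 3 to 60 N. Pads are 16 mm wide; open, the fingers measure 119 mm over their backs; the gripper's body (75 mm by 177 mm) begins 78 mm behind the grasp point.
Start: joints at [-1.403, 0.3, 1.521, -0, 1.321, -0.067], TCP at [0.128, -0.535, 0.205] pointing down, gripper open.
Joint ranges: [-3.03, 3.03], [-0.79, 2.21], [0.23, 2.52], [-1.04, 4.18], [0, 3.07], [-2.55, 2.55]. Speed limits (rad/s): [2.22, 2.22, 2.57, 3.14, 3.14, 3.14].

## Interface

Orientations are given as [roll, pitch, yaw] about the fixed x, y, z axes, in that order (R = Rz(yaw) Ry(pitch) Rx(roll)).
In Python, from station import ctrl, cams gives the robot as it stands. The module is installed in compiled form; this text tells all that it offers.
- The arm moves only by the tool arm_command, never from a script. Its argument "plan" is a list that holds one entry, the list of rows, each a list of 7 numbers: the shift along the tool's x, y, z in fractions of the full range, 1 being 80 cm, then the turn, a rotation vector about the tool's x, y, z in shares of 4 rad (1.0 is 4 rad), then the closure, from -1 (fully open) to 1 (shut). A call has 1 to 12 rows; each row is the pose to reach, as a shift and turn from the pose commanded when the call began, along the tool's axes at that moment; what a row does not reach only later rows make up. A row lasts 1/10 s, in which the tool goes at most 50 mm and 8.59 degrees, less where a joint would pass 70% of its speed; a pose out of reach is approached as far as the arm can. Shift and turn numbers lie between -1 and 1, and a call with a number outside is refused. A call with a gripper value outside its range is refused whole. The fingers move at their own pace and stop on an object; "squeeze" is the grip in N (left out, the last holds). Time passes only in rows, so rows that repeat a pose let the fingers close. It gives the time, the measured TCP pose, the force, the opening and the grip force at its end, in the units of the state.
- ctrl.get_obs(): the state, without advancing time (a new reading comes with each control period).
- cams.camera(name): name is "side" or "top" or "wrist"; returns (picture, depth): 400x640x3 uint8, blue, green, red; 400x640 float32, m along the optical axis (not along the pixel's ray), 0 where there is no reading.
- cams.camera_info(name): a dict with "fx", "fy", "cx", "cy" (pixels), "world_to_cam" (4x4, takes a point from world to camera coordinates). Camera axes: x right, y down, z forward; pixel columns grow to the right and rows downward; lengths in m; the calibration is good to about 2 mm. A picture is of the moment at which its call begins: read the wrist's pose just before it. camera_info takes no time and is no camera call; for the wrist camera it gives the pose at the moment of the call.
- ctrl.hand_in(): hands the job in; it is judged then, once.
The state is a dict: "time_s": time; "qpos": joint angles; "joint_vel": joint speeds; "tau": joint torques, N m; "ee_pos": TCP position; "eef_rot": TCP orientation; "force": force on the tool from outside, world axes, zero at the start; "moment": the same for the moment, N m; "grip_width": finger opening in m; "grip_force": force on a finger pad.
Only numpy, scipy, OpenCV 4.12 (cv2) and the standard library are available. Lean on these libraries where they do the work, as an engineer would, in place of code of your own. Each camera call takes 0.05 s, during which the arm holds its last target. There are 200 camera calls.

## Working session

There is one attempt and no reset: what is moved stays moved. The work goes in short steps, Python scripts to look and compute and a tool call to move; the robot and the scene stay as the last step left them, time stands still between calls to the robot, and variables do not carry over. Pictures are saved under pics/ and viewed, at most 14 in all, crops included, and the job is handed in when it is done.

Besides the shell and the picture viewer there is one more tool, called by a JSON object that holds its "method" and its "body", one argument or row to a line. arm_command: Moves the arm, as the interface text tells. Its arguments: {"type":"object","properties":{"plan":{"type":"array"},"squeeze":{"type":"number"}},"required":["plan"]}

```bash
mkdir -p pics && ls && python3 - <<'E'
from station import ctrl, cams
import cv2,numpy as np
print(ctrl.get_obs())
for n in ("side","top"):
    p,d=cams.camera(n); cv2.imwrite(f"pics/{n}0.png",p); np.savez(f"{n}0.npz",p=p,d=d)
    print(n,cams.camera_info(n))
E
```

```text
pics
{'time_s': 0.0, 'qpos': array([-1.40259488e+00,  3.00516096e-01,  1.52159921e+00,  5.77687657e-06,
        1.32068721e+00, -6.65868117e-02]), 'joint_vel': array([ 6.77753130e-04,  3.81759432e-04, -5.99778989e-05, -4.17558864e-04,
       -4.45132161e-06,  8.84358107e-04]), 'tau': array([-3.31394040e-04, -5.31803727e+01, -3.52736664e+01,  7.07655237e-02,
        2.44454015e-02, -1.12939072e-04]), 'ee_pos': array([ 0.1279111 , -0.53464386,  0.20485398]), 'eef_rot': array([-3.14038585e+00, -8.60839433e-05,  2.34786770e-01]), 'force': array([ 0.27804999, -0.72757228,  0.49919213]), 'moment': array([-0.02842193, -0.04421704,  0.01518264]), 'grip_force': 0.0, 'grip_width': 0.09375821063678144}
side {'fx': 386.63824038300305, 'fy': 386.63824038300305, 'cx': 322.54457922476024, 'cy': 199.26704523410692, 'world_to_cam': array([[-0.93305178, -0.35925581, -0.01869872,  0.40041275],
       [-0.18665589,  0.52790307, -0.82853964,  0.11486116],
       [ 0.30752879, -0.76958015, -0.55961811,  0.85521662],
       [ 0.        ,  0.        ,  0.        ,  1.        ]])}
top {'fx': 366.71463209987553, 'fy': 366.71463209987553, 'cx': 322.501004344387, 'cy': 195.33073782309, 'world_to_cam': array([[-0.00404412, -0.99950815, -0.03109839,  0.02387161],
       [-0.99262976,  0.00777908, -0.12093653,  0.41512135],
       [ 0.12111896,  0.0303801 , -0.99217299,  0.84135033],
       [ 0.        ,  0.        ,  0.        ,  1.        ]])}
```

View pics/top0.png

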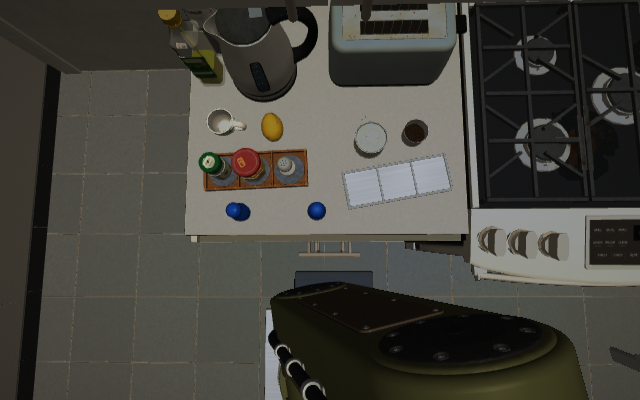

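View pics/side0.png

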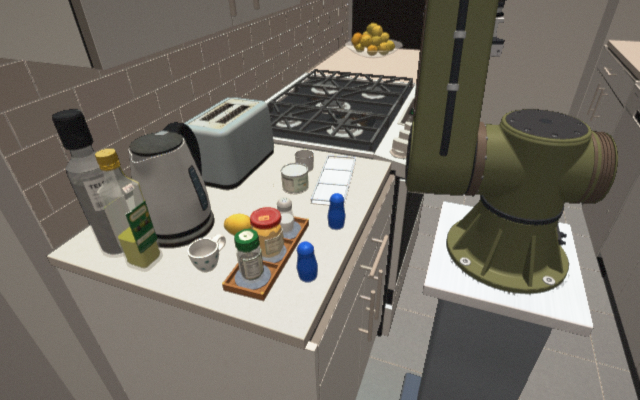

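```bash
cat > h.py <<'E'
import numpy as np,cv2
from station import ctrl,cams
def cloud(d,i):
    v,u=np.mgrid[:d.shape[0],:d.shape[1]]
    c=np.stack([(u-i['cx'])/i['fx']*d,(v-i['cy'])/i['fy']*d,d],-1)
    T=np.linalg.inv(i['world_to_cam']); return c@T[:3,:3].T+T[:3,3]
def ray(uv,i,z):
    T=np.linalg.inv(i['world_to_cam']); uv=np.atleast_2d(uv).astype(float)
    r=np.c_[(uv[:,0]-i['cx'])/i['fx'],(uv[:,1]-i['cy'])/i['fy'],np.ones(len(uv))]@T[:3,:3].T
    return (T[:3,3]+r*((z-T[2,3])/r[:,2])[:,None])[:,:2]
E
python3 - <<'E'
from h import *
i=cams.camera_info('top'); f=np.load('top0.npz'); p,d=f['p'],f['d']; W=cloud(d,i)
hsv=cv2.cvtColor(p,cv2.COLOR_BGR2HSV); H,S,V=cv2.split(hsv)
def roi(a,b,c,e):
    m=np.zeros(d.shape,bool); m[b:e,a:c]=1; return m
print('table z',np.median(W[220:230,260:300,2]))
def rect(m,z,n):
    m=m.astype(np.uint8)*255; 
    cs=cv2.findContours(m,cv2.RETR_EXTERNAL,cv2.CHAIN_APPROX_NONE)[0]
    pts=np.vstack([c[:,0] for c in cs if len(c)>15])
    g=ray(pts,i,z).astype(np.float32)*1000
    print(n,cv2.minAreaRect(g), 'px',cv2.boxPoints(cv2.minAreaRect(pts.astype(np.float32))).round(1).tolist())
br=roi(195,140,315,200)&(H>2)&(H<18)&(S>110)&(V>50)&(W[...,2]<.035)
rect(br,.02,'caddy')
r=roi(335,145,460,215)
print('plate hsv',p[185,365],p[178,398],'counter',p[220,350], 'z',W[185,365],W[178,398,2])
dz=W[...,2]
rk=r&(dz>.005)&(dz<.03); rect(rk,.014,'rack z-mask')
for n,a,(lo,hi) in (('green',(190,140,230,180),(.105,.13)),('red',(225,140,268,182),(.1,.125)),('salt',(270,145,305,185),(.09,.115)),('blue1',(220,195,255,225),(.07,.12)),('blue2',(300,195,335,225),(.07,.12))):
    m=roi(*a)&(dz>lo)&(dz<hi); q=W[m]
    c=cv2.minEnclosingCircle((q[:,:2]*1000).astype(np.float32)); print(n,m.sum(),c,q[:,2].max(),q.mean(0))
big=cv2.resize(p[135:225,185:465],None,fx=2.8,fy=2.8,interpolation=cv2.INTER_CUBIC)
vis=p.copy(); vis[br]=(0,255,0); vis[rk]=(255,0,255)
cv2.imwrite('pics/c1.png',np.vstack([big,cv2.resize(vis[135:225,185:465],None,fx=2.8,fy=2.8)]))
E
```

```text
table z -0.0005410395297243964
caddy ((480.8515319824219, 184.01055908203125), (90.15398406982422, 249.7743682861328), 2.34155535697937) px [[202.3000030517578, 153.5], [305.79998779296875, 148.3000030517578], [307.70001220703125, 185.0], [204.1999969482422, 190.1999969482422]]
plate hsv [170 163 158] [176 167 163] counter [128 135 139] z [ 0.44152704 -0.08060583  0.00913902] 0.007960474663527783
rack z-mask ((479.4798889160156, -150.12051391601562), (151.1168975830078, 252.94618225097656), 10.145277976989746) px [[336.6000061035156, 148.1999969482422], [441.3999938964844, 128.8000030517578], [452.70001220703125, 189.89999389648438], [347.8999938964844, 209.3000030517578]]
green 364 ((478.978515625, 265.1453857421875), 23.327377319335938) 0.11978613514461156 [0.47834328 0.2634859  0.11560901]
red 686 ((479.9150390625, 187.2354736328125), 32.20622634887695) 0.11272833844543673 [0.47914091 0.18628999 0.10901418]
salt 157 ((479.41644287109375, 105.19983673095703), 16.31487274169922) 0.10158404302993085 [0.47831789 0.10485173 0.09636138]
blue1 193 ((378.5428466796875, 219.1935272216797), 17.25234031677246) 0.09028498613795599 [0.37733639 0.21697437 0.08365991]
blue2 184 ((378.3562316894531, 33.78478240966797), 16.853839874267578) 0.0905455210417081 [0.37779458 0.03367641 0.08412848]
```

View pics/c1.png

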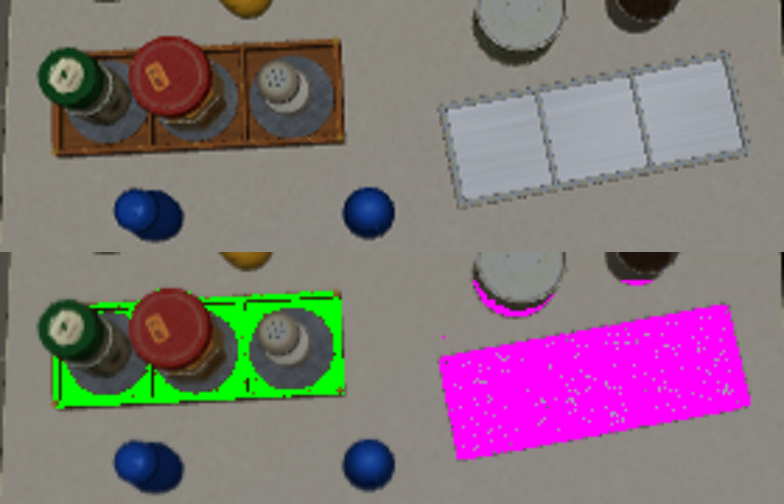

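```bash
python3 - <<'E'
from h import *
i=cams.camera_info('top'); f=np.load('top0.npz'); p,d=f['p'],f['d']; W=cloud(d,i); dz=W[...,2]
m=np.zeros(d.shape,np.uint8); s=np.s_[145:215,335:460]; m[s]=((dz[s]>.005)&(dz[s]<.03))*255
m=cv2.morphologyEx(m,cv2.MORPH_CLOSE,np.ones((3,3)))
m=cv2.morphologyEx(m,cv2.MORPH_OPEN,np.ones((5,5)))
c=max(cv2.findContours(m,cv2.RETR_EXTERNAL,cv2.CHAIN_APPROX_NONE)[0],key=cv2.contourArea)[:,0]
for z in (.012,.02):
    print(z,cv2.minAreaRect((ray(c,i,z)*1000).astype(np.float32)))
R=cv2.minAreaRect((ray(c,i,.016)*1000).astype(np.float32)); a=np.radians(R[2])
e=np.array([-np.sin(a),np.cos(a)])
for k in(-82,0,82): print('bay',k,np.array(R[0])+k*e)
for n,(a0,b0,a1,b1) in {'bowl':(350,115,390,160),'cup':(400,115,432,148),'lemon':(258,108,288,145),'mug':(203,103,246,140),'toaster':(330,20,455,90)}.items():
    q=W[b0:b1,a0:a1].reshape(-1,3); q=q[q[:,2]>.03]; print(n,q.min(0).round(3),q.max(0).round(3))
# image line directions: bay dividers check
# felt pads: grey within caddy -> centroid of dark pad, z=.011
E
```

```text
0.012 ((450.3162536621094, -155.73770141601562), (91.41847229003906, 253.50608825683594), 10.164555549621582)
0.02 ((449.0338439941406, -154.3568878173828), (90.58141326904297, 251.1848602294922), 10.164565086364746)
bay -82 [ 464.14605235 -235.76026146]
bay 0 [ 449.67501831 -155.04725647]
bay 82 [435.20398427 -74.33425148]
bowl [ 0.31  -0.129  0.03 ] [ 0.583 -0.005  0.886]
cup [ 0.31  -0.226  0.03 ] [ 0.591 -0.005  0.886]
lemon [ 0.31  -0.005  0.03 ] [0.615 0.169 0.886]
mug [ 0.31  -0.005  0.03 ] [0.623 0.298 0.886]
toaster [ 0.31  -0.262  0.03 ] [0.795 0.002 0.886]
```

```bash
cat >> h.py <<'E'
from scipy.spatial.transform import Rotation as Ro
def go(*ts):
    """shift (mm) and turn in current tool axes to targets (x,y,z mm, yaw)"""
    o=ctrl.get_obs(); R=Ro.from_euler('xyz',o['eef_rot']).as_matrix()
    print('t',round(o['time_s'],2),'at',(o['ee_pos']*1000).round(1),o['eef_rot'].round(3),'F',o['force'].round(1),'w',round(o['grip_width'],4),'gf',round(o['grip_force'],1))
    for x,y,z,yaw in ts:
        T=Ro.from_euler('xyz',[np.pi,0,yaw]).as_matrix()
        print((R.T@(np.array([x,y,z])-o['ee_pos']*1000)).round(1),Ro.from_matrix(R.T@T).as_rotvec().round(3))
E
```

```text
(no output)
```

Careful with the scale: shifts go in shares of 80 cm and turns go in shares of 4 rad. That gives: -455 mm / 800 = -0.5688, -420 mm / 800 = -0.525, -1.3 rad / 4 = -0.325.

{"method": "arm_command", "body": {
  "plan": [
    [[0.05,-0.0563,0,0,0,-0.03,-1],[0.1,-0.1125,0,0,0,-0.0625,-1],[0.15,-0.1688,0,0,0,-0.095,-1],[0.1938,-0.2125,0,0,0,-0.125,-1],[0.2375,-0.2625,0,0,0,-0.15,-1],[0.2813,-0.3063,0,0,0,-0.175,-1],[0.3188,-0.35,0,0,0,-0.2,-1],[0.3625,-0.3938,0,0,0,-0.225,-1],[0.4,-0.4375,0,0,0,-0.25,-1],[0.4375,-0.4813,0,0,0,-0.275,-1],[0.475,-0.525,0,0,0,-0.3,-1],[0.5125,-0.5688,0,0,0,-0.325,-1]]
  ]
}}

```text
time_s: 1.3
ee_pos: [0.4155, -0.006, 0.2055]
eef_rot: [3.141, 0.0, 1.539]
force: [0.9, 0.2, 0.4]
grip_width: 0.0941
grip_force: 0.0
```

```bash
python3 -c "
from h import *
go((479,105,160,1.612),(479,105,37,1.612))"
```

```text
t 1.3 at [415.5  -6.  205.5] [3.141 0.    1.539] F [0.9 0.2 0.4] w 0.0941 gf 0.0
[113.   59.9  45.5] [ 0.     0.    -0.073]
[113.   59.9 168.5] [ 0.     0.    -0.073]
```

Converted, 103 mm / 800 = 0.1288, 100 mm / 800 = 0.125, -0.07 rad / 4 = -0.0175.

{"method": "arm_command", "body": {
  "plan": [
    [[0.05,0.0313,0.0188,0,0,-0.01,-1],[0.0938,0.0563,0.0375,0,0,-0.0175,-1],[0.125,0.0688,0.0563,0,0,-0.0175,-1],[0.1288,0.0688,0.0563,0,0,-0.0175,-1],[0.1288,0.0688,0.0563,0,0,-0.0175,-1]]
  ]
}}

```text
time_s: 1.8
ee_pos: [0.4734, 0.0929, 0.1602]
eef_rot: [-3.14, 0.0, 1.606]
force: [-0.3, -1.0, 0.2]
grip_width: 0.0941
grip_force: 0.0
```

```bash
python3 - <<'E'
from h import *
go((479,105,37,1.612))
p,d=cams.camera('wrist'); cv2.imwrite('pics/w1.png',p)
E
```

```text
t 1.8 at [473.4  92.9 160.2] [-3.14   0.     1.606] F [-0.3 -1.   0.2] w 0.0941 gf 0.0
[ 11.9   6.2 123.1] [-0.001  0.    -0.006]
```

View pics/w1.png

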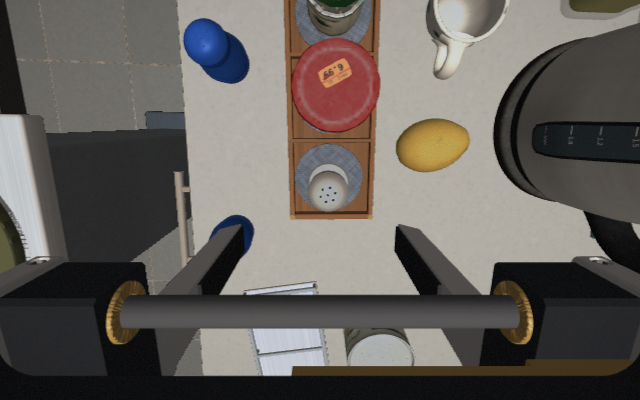

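```bash
python3 - <<'E'
from h import *
go((479,105,37,1.612))
E
```

```text
t 1.85 at [473.6  92.3 160.7] [-3.142  0.     1.605] F [-0.3 -0.2  0.7] w 0.0939 gf 0.0
[ 12.5   5.9 123.7] [-0.     0.    -0.007]
```

Converted, 123.5 mm / 800 = 0.1544, 105 mm / 800 = 0.1313, -0.006 rad / 4 = -0.0015.

{"method": "arm_command", "body": {
  "plan": [
    [[0.015,0.0075,0.025,0,0,-0.0015,-1],[0.0156,0.0075,0.0625,0,0,-0.0015,-1],[0.0156,0.0075,0.1,0,0,-0.0015,-1],[0.0156,0.0075,0.1313,0,0,-0.0015,-1],[0.0156,0.0075,0.1475,0,0,-0.0015,-1],[0.0156,0.0075,0.1544,0,0,-0.0015,-1],[0.0156,0.0075,0.1544,0,0,-0.0015,-1]]
  ]
}}

```text
time_s: 2.55
ee_pos: [0.4796, 0.105, 0.0374]
eef_rot: [3.141, -0.0, 1.61]
force: [-0.4, 0.2, 0.1]
grip_width: 0.0941
grip_force: 0.0
```

{"method": "arm_command", "body": {
  "plan": [
    [[0,0,0,0,0,0,0.1],[0,0,0,0,0,0,0.4],[0,0,0,0,0,0,1],[0,0,0,0,0,0,1],[0,0,0,0,0,0,1],[0,0,0,0,0,0,1],[0,0,0,0,0,0,1]]
  ],
  "squeeze": 12
}}

```text
time_s: 3.25
ee_pos: [0.4795, 0.1055, 0.037]
eef_rot: [3.141, 0.0, 1.611]
force: [1.1, -0.7, 0.9]
grip_width: 0.0419
grip_force: 12.1
```

```bash
python3 - <<'E'
from h import *
go((479,105,120,1.612))
E
```

```text
t 3.25 at [479.5 105.5  37. ] [3.141 0.    1.611] F [ 1.1 -0.7  0.9] w 0.0419 gf 12.1
[ -0.4  -0.5 -83. ] [ 0.     0.    -0.001]
```

Converted, -178 mm / 800 = -0.2225, -100 mm / 800 = -0.125, -0.137 rad / 4 = -0.0343.

{"method": "arm_command", "body": {
  "plan": [
    [[0,0,-0.0188,0,0,0,1],[0,0,-0.05,0,0,0,1],[0,0,-0.0875,0,0,0,1],[-0.0063,-0.0013,-0.115,0,0,0,1],[-0.0375,-0.0113,-0.125,0,0,-0.005,1],[-0.075,-0.0213,-0.125,0,0,-0.0113,1],[-0.1188,-0.0338,-0.125,0,0,-0.0175,1],[-0.1625,-0.0475,-0.125,0,0,-0.025,1],[-0.2,-0.0575,-0.125,0,0,-0.0313,1],[-0.2163,-0.0625,-0.125,0,0,-0.0343,1],[-0.2225,-0.0644,-0.125,0,0,-0.0343,1],[-0.2225,-0.0644,-0.125,0,0,-0.0343,1]]
  ]
}}

```text
time_s: 4.45
ee_pos: [0.4349, -0.0746, 0.1369]
eef_rot: [-3.141, -0.0, 1.747]
force: [-0.6, 0.4, -1.5]
grip_width: 0.0422
grip_force: 12.0
```

```bash
python3 - <<'E'
from h import *
go((435.2,-74.3,35,1.748))
p,d=cams.camera('wrist'); q,e=cams.camera('top'); cv2.imwrite('pics/w2.png',np.vstack([cv2.resize(p,(480,300)),cv2.resize(q[90:240,180:480],(480,240))]))
E
```

```text
t 4.45 at [434.9 -74.6 136.9] [-3.141 -0.     1.747] F [-0.6  0.4 -1.5] w 0.0422 gf 12.0
[  0.2   0.3 101.9] [-0.    -0.    -0.001]
```

View pics/w2.png

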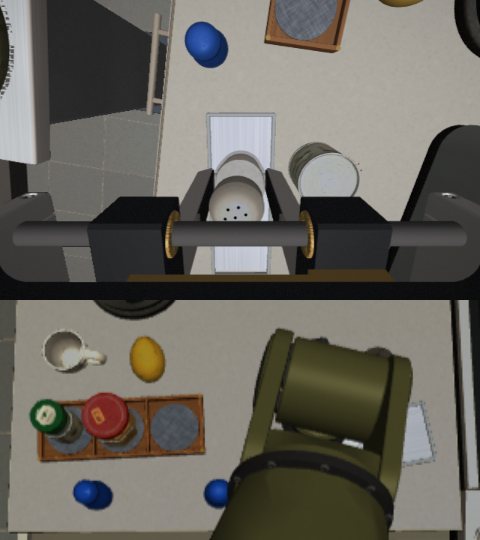

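```bash
python3 - <<'E'
from h import *
i=cams.camera_info('top'); f=np.load('top0.npz'); d=f['d']; W=cloud(d,i)
for n,(a0,b0,a1,b1) in {'bowl':(350,115,390,162),'cup':(400,115,432,148)}.items():
    q=W[b0:b1,a0:a1][d[b0:b1,a0:a1]>0]; q=q[(q[:,2]>.025)&(q[:,2]<.15)]; print(n,q.min(0).round(3),q.max(0).round(3),cv2.minEnclosingCircle((q[:,:2]*1000).astype(np.float32)))
E
```

```text
bowl [ 0.509 -0.129  0.025] [ 0.583 -0.055  0.061] ((546.1171875, -91.30043029785156), 38.11128234863281)
cup [ 0.535 -0.226  0.025] [ 0.591 -0.169  0.053] ((562.637451171875, -197.25863647460938), 28.962017059326172)
```

Converted, 102.5 mm / 800 = 0.1281, 100 mm / 800 = 0.125.

{"method": "arm_command", "body": {
  "plan": [
    [[0,0,0.0313,0,0,0,1],[0,0,0.0625,0,0,0,1],[0,0,0.0938,0,0,0,1],[0.0003,0.0004,0.1125,0,0,0,1],[0.0003,0.0004,0.1213,0,0,0,1],[0.0003,0.0004,0.125,0,0,0,1],[0.0003,0.0004,0.1275,0,0,0,1],[0.0003,0.0004,0.1281,0,0,0,1],[0.0003,0.0004,0.1281,0,0,0,1]]
  ]
}}

```text
time_s: 5.45
ee_pos: [0.4356, -0.0742, 0.0349]
eef_rot: [3.141, 0.0, 1.748]
force: [0.2, -0.1, -2.1]
grip_width: 0.0422
grip_force: 12.0
```

Converted, -125 mm / 800 = -0.1563, -120 mm / 800 = -0.15.

{"method": "arm_command", "body": {
  "plan": [
    [[0,0,0,0,0,0,-0.05],[0,0,0,0,0,0,-0.25],[0,0,0,0,0,0,-0.5],[0,0,0,0,0,0,-0.5],[0,0,-0.025,0,0,0,-0.5],[0,0,-0.0625,0,0,0,-0.5],[0,0,-0.1125,0,0,0,-0.5],[0,0,-0.15,0,0,0,-0.7],[0,0,-0.1563,0,0,0,-1],[0,0,-0.1563,0,0,0,-1]]
  ]
}}

```text
time_s: 6.45
ee_pos: [0.4355, -0.0743, 0.1598]
eef_rot: [3.14, 0.001, 1.748]
force: [-0.8, 0.1, -1.2]
grip_width: 0.091
grip_force: 0.0
```

```bash
python3 - <<'E'
from h import *
go((479.5,186.5,160,1.612))
E
```

```text
t 6.45 at [435.5 -74.3 159.8] [3.140e+00 1.000e-03 1.748e+00] F [-0.8  0.1 -1.2] w 0.091 gf 0.0
[ 2.49e+02  8.93e+01 -2.00e-01] [0.001 0.001 0.136]
```

Converted, 249 mm / 800 = 0.3113, 240 mm / 800 = 0.3, 0.136 rad / 4 = 0.034.

{"method": "arm_command", "body": {
  "plan": [
    [[0.025,0.0088,0,0,0,0.0025,-1],[0.0688,0.025,0,0,0,0.0075,-1],[0.1188,0.0425,0,0,0,0.0125,-1],[0.1688,0.06,0,0,0,0.0188,-1],[0.2188,0.0788,0,0,0,0.025,-1],[0.2688,0.0963,0,0,0,0.03,-1],[0.3,0.1075,0,0,0,0.034,-1],[0.3113,0.1119,0,0,0,0.034,-1],[0.3113,0.1119,0,0,0,0.034,-1],[0.3113,0.1119,0,0,0,0.034,-1]]
  ]
}}

```text
time_s: 7.45
ee_pos: [0.4792, 0.1856, 0.1587]
eef_rot: [-3.14, 0.001, 1.612]
force: [0.2, 0.5, -0.9]
grip_width: 0.0939
grip_force: 0.0
```

```bash
python3 - <<'E'
from h import *
go((479.5,186.5,50,1.612))
# check salt placement from the top view; other jars undisturbed
i=cams.camera_info('top'); p,d=cams.camera('top'); W=cloud(d,i)
q=W[(d>0)&(W[...,2]>.085)&(W[...,2]<.105)&(abs(W[...,0]-.435)<.05)&(abs(W[...,1]+.074)<.05)]
print(len(q), cv2.minEnclosingCircle((q[:,:2]*1000).astype(np.float32)) if len(q) else '', q[:,2].max() if len(q) else '')
cv2.imwrite('pics/t3.png',np.vstack([cv2.resize(p[90:240,180:480],(600,300)),cv2.resize(cams.camera('wrist')[0],(480,300))[:,:].repeat(1,0) if 0 else cv2.copyMakeBorder(cv2.resize(cams.camera('wrist')[0],(448,280)),0,0,0,152,0)]))
E
```

```text
t 7.45 at [479.2 185.6 158.7] [-3.140e+00  1.000e-03  1.612e+00] F [ 0.2  0.5 -0.9] w 0.0939 gf 0.0
[  0.9   0.5 108.7] [-0.001  0.001 -0.   ]
179 ((432.6009216308594, -74.73565673828125), 16.688373565673828) 0.0981782463028188
```

View pics/t3.png

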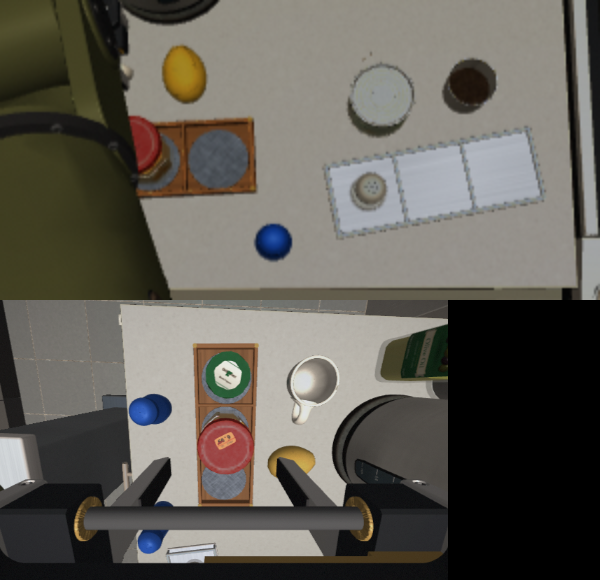

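Converted, 107.5 mm / 800 = 0.1344, 100 mm / 800 = 0.125.

{"method": "arm_command", "body": {
  "plan": [
    [[0.0013,0.0006,0.025,0,0,0,-1],[0.0013,0.0006,0.0625,0,0,0,-1],[0.0013,0.0006,0.1,0,0,0,-1],[0.0013,0.0006,0.125,0,0,0,-1],[0.0013,0.0006,0.1344,0,0,0,-1],[0.0013,0.0006,0.1344,0,0,0,-1],[0.0013,0.0006,0.1344,0,0,0,-1]]
  ]
}}

```text
time_s: 8.25
ee_pos: [0.4806, 0.1875, 0.053]
eef_rot: [3.14, -0.0, 1.611]
force: [-0.5, 0.2, 0.8]
grip_width: 0.0936
grip_force: 0.0
```

{"method": "arm_command", "body": {
  "plan": [
    [[0,0,0,0,0,0,-0.2],[0,0,0,0,0,0,0.1],[0,0,0,0,0,0,1],[0,0,0,0,0,0,1],[0,0,0,0,0,0,1],[0,0,0,0,0,0,1],[0,0,0,0,0,0,1]]
  ],
  "squeeze": 30
}}

```text
time_s: 8.95
ee_pos: [0.4803, 0.1878, 0.0522]
eef_rot: [3.141, -0.0, 1.612]
force: [1.8, 0.1, 4.6]
grip_width: 0.064
grip_force: 30.0
```

```bash
python3 - <<'E'
from h import *
go((450,-155,151,1.748))
E
```

```text
t 8.95 at [480.3 187.8  52.2] [ 3.141 -0.     1.612] F [1.8 0.1 4.6] w 0.064 gf 30.0
[-341.2  -44.2  -98.9] [ 0.001 -0.    -0.136]
```

Converted, -25 mm / 800 = -0.0313, -20 mm / 800 = -0.025.

{"method": "arm_command", "body": {
  "plan": [
    [[0,0,-0.0063,0,0,0,1],[0,0,-0.015,0,0,0,1],[0,0,-0.025,0,0,0,1],[0,0,-0.0313,0,0,0,1],[0,0,-0.0313,0,0,0,1],[0,0,-0.0313,0,0,0,1]]
  ]
}}

```text
time_s: 9.55
ee_pos: [0.4799, 0.1877, 0.0769]
eef_rot: [-3.142, -0.0, 1.612]
force: [-0.1, -0.9, -5.5]
grip_width: 0.064
grip_force: 30.0
```

```bash
python3 - <<'E'
from h import *
go((450,-155,150,1.748))
p,d=cams.camera('side'); q,_=cams.camera('wrist'); cv2.imwrite('pics/s4.png',np.hstack([cv2.resize(p[170:310,200:340],(400,400)),q[:,200:520]]))
E
```

```text
t 9.55 at [479.9 187.7  76.9] [-3.142 -0.     1.612] F [-0.1 -0.9 -5.5] w 0.064 gf 30.0
[-341.1  -43.9  -73.1] [-0.    -0.    -0.136]
```

View pics/s4.png

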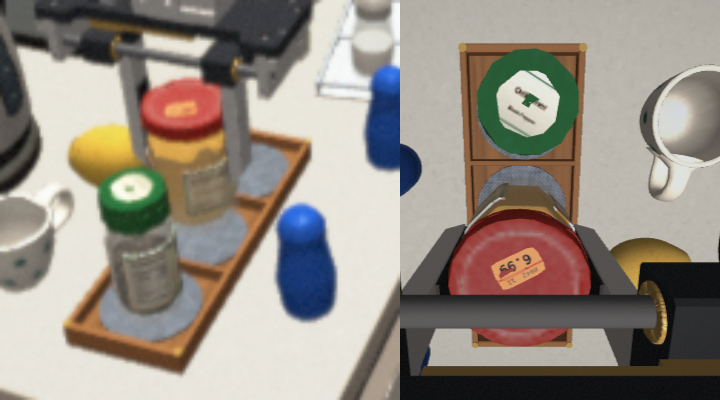

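Converted, -325 mm / 800 = -0.4063, -300 mm / 800 = -0.375, -0.136 rad / 4 = -0.034.

{"method": "arm_command", "body": {
  "plan": [
    [[0,0,-0.025,0,0,0,1],[0,0,-0.0625,0,0,0,1],[-0.0063,-0.0013,-0.1,0,0,0,1],[-0.0313,-0.0038,-0.1163,0,0,-0.0025,1],[-0.075,-0.01,-0.1163,0,0,-0.005,1],[-0.125,-0.0163,-0.1163,0,0,-0.01,1],[-0.175,-0.0225,-0.1163,0,0,-0.0138,1],[-0.225,-0.0288,-0.1163,0,0,-0.0175,1],[-0.275,-0.035,-0.1163,0,0,-0.0225,1],[-0.325,-0.0425,-0.1163,0,0,-0.0263,1],[-0.375,-0.0488,-0.1163,0,0,-0.03,1],[-0.4063,-0.0525,-0.1163,0,0,-0.034,1]]
  ]
}}

```text
time_s: 10.85
ee_pos: [0.4507, -0.1411, 0.1698]
eef_rot: [-3.141, 0.0, 1.747]
force: [0.0, 1.4, -4.5]
grip_width: 0.0638
grip_force: 30.0
```

Converted, -15 mm / 800 = -0.0188, -10 mm / 800 = -0.0125.

{"method": "arm_command", "body": {
  "plan": [
    [[-0.0125,-0.0006,0,0,0,0,1],[-0.0188,-0.0013,0,0,0,0,1],[-0.0188,-0.0013,0,0,0,0,1],[-0.0188,-0.0013,0,0,0,0,1]]
  ]
}}

```text
time_s: 11.25
ee_pos: [0.4531, -0.1528, 0.1698]
eef_rot: [-3.141, -0.0, 1.749]
force: [0.3, -0.3, -4.4]
grip_width: 0.0639
grip_force: 30.0
```

```bash
python3 - <<'E'
from h import *
go((450,-155,49.7,1.748))
E
```

```text
t 11.25 at [ 453.1 -152.8  169.8] [-3.141 -0.     1.749] F [ 0.3 -0.3 -4.4] w 0.0639 gf 30.0
[ -1.7  -3.4 120.1] [-0.    -0.     0.001]
```

Converted, 120 mm / 800 = 0.15, -3.4 mm / 800 = -0.0043.

{"method": "arm_command", "body": {
  "plan": [
    [[-0.0013,-0.0025,0.025,0,0,0,1],[-0.0021,-0.0043,0.0563,0,0,0,1],[-0.0021,-0.0043,0.0875,0,0,0,1],[-0.0021,-0.0043,0.1188,0,0,0,1],[-0.0021,-0.0043,0.1375,0,0,0,1],[-0.0021,-0.0043,0.1438,0,0,0,1],[-0.0021,-0.0043,0.1475,0,0,0,1],[-0.0021,-0.0043,0.15,0,0,0,1],[-0.0021,-0.0043,0.15,0,0,0,1]]
  ]
}}

```text
time_s: 12.15
ee_pos: [0.4503, -0.1559, 0.0504]
eef_rot: [3.141, 0.0, 1.748]
force: [0.6, 0.6, -4.5]
grip_width: 0.0636
grip_force: 30.0
```

```bash
python3 - <<'E'
from h import *
go((450,-155,49.7,1.748))
E
```

```text
t 12.15 at [ 450.3 -155.9   50.4] [3.141 0.    1.748] F [ 0.6  0.6 -4.5] w 0.0636 gf 30.0
[ 1.  -0.1  0.7] [0.001 0.    0.   ]
```

Converted, 1.2 mm / 800 = 0.0015, 0.7 mm / 800 = 0.0009.

{"method": "arm_command", "body": {
  "plan": [
    [[0.0006,0,0.0009,0,0,0,1],[0.0006,0,0.0015,0,0,0,1],[0.0006,0,0.0015,0,0,0,1]]
  ]
}}

```text
time_s: 12.45
ee_pos: [0.4502, -0.1557, 0.0493]
eef_rot: [3.141, 0.001, 1.748]
force: [-0.4, -0.6, -0.4]
grip_width: 0.0642
grip_force: 30.0
```

Converted, -125 mm / 800 = -0.1563, -115 mm / 800 = -0.1438.

{"method": "arm_command", "body": {
  "plan": [
    [[0,0,0,0,0,0,-0.5],[0,0,0,0,0,0,-0.7],[0,0,0,0,0,0,-0.9],[0,0,0,0,0,0,-0.9],[0,0,-0.025,0,0,0,-0.9],[0,0,-0.0625,0,0,0,-0.9],[0,0,-0.1125,0,0,0,-0.9],[0,0,-0.1438,0,0,0,-1],[0,0,-0.1563,0,0,0,-1],[0,0,-0.1563,0,0,0,-1]]
  ]
}}

```text
time_s: 13.45
ee_pos: [0.4502, -0.1556, 0.1743]
eef_rot: [3.14, 0.001, 1.748]
force: [0.1, -0.0, -0.8]
grip_width: 0.0938
grip_force: 0.0
```

```bash
python3 - <<'E'
from h import *
go((478.5,264.5,174,1.612))
E
```

```text
t 13.45 at [ 450.2 -155.6  174.3] [3.140e+00 1.000e-03 1.748e+00] F [ 0.1 -0.  -0.8] w 0.0938 gf 0.0
[4.086e+02 1.019e+02 1.000e-01] [0.001 0.001 0.136]
```

Converted, 408 mm / 800 = 0.51, 395 mm / 800 = 0.4938, 0.136 rad / 4 = 0.034.

{"method": "arm_command", "body": {
  "plan": [
    [[0.025,0.0063,0,0,0,0.0025,-1],[0.0688,0.0175,0,0,0,0.005,-1],[0.1188,0.03,0,0,0,0.0088,-1],[0.1688,0.0425,0,0,0,0.0125,-1],[0.2188,0.055,0,0,0,0.0163,-1],[0.2688,0.0675,0,0,0,0.02,-1],[0.3188,0.08,0,0,0,0.0225,-1],[0.3688,0.0925,0,0,0,0.0263,-1],[0.4188,0.105,0,0,0,0.03,-1],[0.4625,0.1163,0,0,0,0.034,-1],[0.4938,0.1238,0,0,0,0.034,-1],[0.51,0.1275,0,0,0,0.034,-1]]
  ]
}}

```text
time_s: 14.65
ee_pos: [0.4777, 0.2656, 0.1716]
eef_rot: [-3.139, 0.001, 1.613]
force: [0.2, 0.5, -0.4]
grip_width: 0.0941
grip_force: 0.0
```

{"method": "arm_command", "body": {
  "plan": [
    [[0,0,0,0,0,0,-1],[0,0,0,0,0,0,-1],[0,0,0,0,0,0,-1]]
  ]
}}

```text
time_s: 14.95
ee_pos: [0.4785, 0.2629, 0.1735]
eef_rot: [-3.141, 0.0, 1.611]
force: [-0.8, 0.4, -0.7]
grip_width: 0.0938
grip_force: 0.0
```

```bash
python3 - <<'E'
from h import *
go((478.5,264.5,52,1.612))
i=cams.camera_info('top'); p,d=cams.camera('top'); W=cloud(d,i)
for n,x,y,h in (('salt',.435,-.074,.098),('red',.45,-.155,.108)):
    q=W[(d>0)&(abs(W[...,2]-h)<.01)&(abs(W[...,0]-x)<.05)&(abs(W[...,1]-y)<.04)]
    print(n,len(q), cv2.minEnclosingCircle((q[:,:2]*1000).astype(np.float32)),q[:,2].max())
i=cams.camera_info('wrist'); p,d=cams.camera('wrist'); W=cloud(d,i)
q=W[(d>0)&(abs(W[...,2]-.117)<.006)&(abs(W[...,0]-.4785)<.035)&(abs(W[...,1]-.2645)<.045)]
print('green',len(q), cv2.minEnclosingCircle((q[:,:2]*1000).astype(np.float32)))
E
```

```text
t 14.95 at [478.5 262.9 173.5] [-3.141  0.     1.611] F [-0.8  0.4 -0.7] w 0.0938 gf 0.0
[1.600e+00 1.000e-01 1.215e+02] [-0.     0.    -0.001]
salt 151 ((431.9346923828125, -74.43727111816406), 16.063343048095703) 0.099245613459776
red 704 ((449.62762451171875, -154.4989471435547), 32.287532806396484) 0.1100226133693899
green 2378 ((479.6948547363281, 267.3971252441406), 22.772052764892578)
```

Converted, 121.5 mm / 800 = 0.1519, 110 mm / 800 = 0.1375.

{"method": "arm_command", "body": {
  "plan": [
    [[0.0025,0.0006,0.025,0,0,0,-1],[0.0038,0.0006,0.0625,0,0,0,-1],[0.0038,0.0006,0.1063,0,0,0,-1],[0.0038,0.0006,0.1375,0,0,0,-1],[0.0038,0.0006,0.1519,0,0,0,-1],[0.0038,0.0006,0.1519,0,0,0,-1],[0.0038,0.0006,0.1519,0,0,0,-1]]
  ]
}}

```text
time_s: 15.75
ee_pos: [0.4794, 0.2672, 0.0535]
eef_rot: [3.14, -0.001, 1.611]
force: [-0.4, 0.6, 0.5]
grip_width: 0.094
grip_force: 0.0
```

{"method": "arm_command", "body": {
  "plan": [
    [[0,0,0,0,0,0,0],[0,0,0,0,0,0,0.3],[0,0,0,0,0,0,1],[0,0,0,0,0,0,1],[0,0,0,0,0,0,1],[0,0,0,0,0,0,1],[0,0,0,0,0,0,1]]
  ],
  "squeeze": 14
}}

```text
time_s: 16.45
ee_pos: [0.4788, 0.2671, 0.0523]
eef_rot: [3.141, -0.0, 1.612]
force: [-0.2, 0.3, 0.3]
grip_width: 0.0451
grip_force: 14.0
```

```bash
python3 - <<'E'
from h import *
go((464,-235.5,192,1.748))
E
```

```text
t 16.45 at [478.8 267.1  52.3] [ 3.141 -0.     1.612] F [-0.2  0.3  0.3] w 0.0451 gf 14.0
[-501.6  -35.4 -139.7] [ 0.    -0.    -0.136]
```

Converted, -300 mm / 800 = -0.375, -265 mm / 800 = -0.3313, -0.08 rad / 4 = -0.02.

{"method": "arm_command", "body": {
  "plan": [
    [[0,0,-0.025,0,0,0,1],[0,0,-0.0688,0,0,0,1],[0,0,-0.1188,0,0,0,1],[-0.0125,-0.0013,-0.1563,0,0,-0.0013,1],[-0.0375,-0.0025,-0.175,0,0,-0.0025,1],[-0.0813,-0.0063,-0.175,0,0,-0.005,1],[-0.1313,-0.0088,-0.175,0,0,-0.0075,1],[-0.1813,-0.0125,-0.175,0,0,-0.01,1],[-0.2313,-0.0163,-0.175,0,0,-0.0125,1],[-0.2813,-0.02,-0.175,0,0,-0.015,1],[-0.3313,-0.0238,-0.175,0,0,-0.0175,1],[-0.375,-0.0263,-0.175,0,0,-0.02,1]]
  ]
}}

```text
time_s: 17.65
ee_pos: [0.4697, -0.0353, 0.1923]
eef_rot: [-3.142, 0.0, 1.692]
force: [-0.1, 0.1, -0.9]
grip_width: 0.0451
grip_force: 14.0
```

```bash
python3 - <<'E'
from h import *
go((464,-235.5,192,1.748))
E
```

```text
t 17.65 at [469.7 -35.3 192.3] [-3.142  0.     1.692] F [-0.1  0.1 -0.9] w 0.0451 gf 14.0
[-198.1  -29.8    0.3] [-0.     0.    -0.056]
```

Converted, -197 mm / 800 = -0.2463, -192 mm / 800 = -0.24, -0.056 rad / 4 = -0.014.

{"method": "arm_command", "body": {
  "plan": [
    [[-0.0375,-0.005,0,0,0,-0.0025,1],[-0.0813,-0.0125,0,0,0,-0.005,1],[-0.1313,-0.02,0,0,0,-0.0075,1],[-0.1813,-0.0275,0,0,0,-0.01,1],[-0.2188,-0.0325,0,0,0,-0.0125,1],[-0.24,-0.0363,0,0,0,-0.014,1],[-0.2463,-0.0375,0,0,0,-0.014,1],[-0.2463,-0.0375,0,0,0,-0.014,1],[-0.2463,-0.0375,0,0,0,-0.014,1],[-0.2463,-0.0375,0,0,0,-0.014,1]]
  ]
}}

```text
time_s: 18.65
ee_pos: [0.4643, -0.2318, 0.1923]
eef_rot: [3.141, -0.0, 1.749]
force: [0.0, 0.5, -0.7]
grip_width: 0.0449
grip_force: 14.0
```

```bash
python3 - <<'E'
from h import *
go((464,-235.5,49.5,1.748))
E
```

```text
t 18.65 at [ 464.3 -231.8  192.3] [ 3.141 -0.     1.749] F [ 0.   0.5 -0.7] w 0.0449 gf 14.0
[ -3.6  -1.  142.8] [ 0.    -0.     0.001]
```

{"method": "arm_command", "body": {
  "plan": [
    [[-0.0025,-0.0006,0.0313,0,0,0,1],[-0.0044,-0.0013,0.075,0,0,0,1],[-0.0044,-0.0013,0.1188,0,0,0,1],[-0.0044,-0.0013,0.15,0,0,0,1],[-0.0044,-0.0013,0.1663,0,0,0,1],[-0.0044,-0.0013,0.1738,0,0,0,1],[-0.0044,-0.0013,0.1775,0,0,0,1],[-0.0044,-0.0013,0.1788,0,0,0,1],[-0.0044,-0.0013,0.1788,0,0,0,1],[-0.0044,-0.0013,0.1788,0,0,0,1]]
  ]
}}

```text
time_s: 19.65
ee_pos: [0.4641, -0.2365, 0.05]
eef_rot: [3.141, 0.001, 1.748]
force: [-0.2, -0.4, -1.2]
grip_width: 0.0451
grip_force: 14.0
```

```bash
python3 - <<'E'
from h import *
go((464,-235.5,49.3,1.748))
E
```

```text
t 19.65 at [ 464.1 -236.5   50. ] [3.141e+00 1.000e-03 1.748e+00] F [-0.2 -0.4 -1.2] w 0.0451 gf 14.0
[1.  0.1 0.7] [ 0.001  0.001 -0.   ]
```

Converted, -125 mm / 800 = -0.1563, -90 mm / 800 = -0.1125.

{"method": "arm_command", "body": {
  "plan": [
    [[0.0006,0,0.0009,0,0,0,1],[0.0006,0,0.0009,0,0,0,1],[0.0006,0,0.0009,0,0,0,-0.1],[0.0006,0,0.0009,0,0,0,-0.3],[0.0006,0,0.0009,0,0,0,-0.6],[0.0006,0,0.0009,0,0,0,-0.6],[0.0006,0,-0.025,0,0,0,-0.6],[0.0006,0,-0.0625,0,0,0,-0.6],[0.0006,0,-0.1125,0,0,0,-0.6],[0.0006,0,-0.1563,0,0,0,-0.6]]
  ]
}}

```text
time_s: 20.65
ee_pos: [0.4636, -0.2357, 0.1759]
eef_rot: [3.141, 0.0, 1.748]
force: [-0.2, -0.1, 1.8]
grip_width: 0.0752
grip_force: 0.0
```

Converted, 370 mm / 800 = 0.4625, 350 mm / 800 = 0.4375.

{"method": "arm_command", "body": {
  "plan": [
    [[0.05,0,0,0,0,0,-1],[0.1063,0,0,0,0,0,-1],[0.1625,0,0,0,0,0,-1],[0.2188,0,0,0,0,0,-1],[0.275,0,0,0,0,0,-1],[0.3313,0,0,0,0,0,-1],[0.3875,0,0,0,0,0,-1],[0.4375,0,0,0,0,0,-1],[0.4625,0,0,0,0,0,-1],[0.4625,0,0,0,0,0,-1],[0.4625,0,0,0,0,0,-1]]
  ]
}}

```text
time_s: 21.75
ee_pos: [0.3985, 0.1282, 0.1742]
eef_rot: [-3.142, 0.0, 1.749]
force: [-0.7, -0.6, 0.7]
grip_width: 0.0939
grip_force: 0.0
```

```bash
python3 - <<'E'
from h import *
go((464,-235.5,49.3,1.748))
i=cams.camera_info('top'); p,d=cams.camera('top'); W=cloud(d,i)
a=np.radians(10.16)
for n,x,y,h in (('salt',.435,-.074,.098),('red',.45,-.155,.108),('green',.464,-.2355,.114)):
    q=W[(d>0)&(abs(W[...,2]-h)<.01)&(abs(W[...,0]-x)<.05)&(abs(W[...,1]-y)<.04)]
    c=np.array(cv2.minEnclosingCircle((q[:,:2]*1000).astype(np.float32))[0])-[449.7,-155]
    print(n,len(q),'rack x,y',c@[np.cos(a),np.sin(a)],c@[-np.sin(a),np.cos(a)],q[:,2].max())
cv2.imwrite('pics/t5.png',cv2.resize(p[90:240,180:480],(600,300)))
E
```

```text
t 21.75 at [398.5 128.2 174.2] [-3.142  0.     1.749] F [-0.7 -0.6  0.7] w 0.0939 gf 0.0
[-3.696e+02  1.000e-01  1.250e+02] [-0.     0.     0.001]
salt 157 rack x,y -2.4421305013631507 82.28158298623524 0.10006817702657111
red 703 rack x,y 0.5182886361392377 -0.08190601691323987 0.1100081629840286
green 377 rack x,y -1.5918085805859779 -83.82134659555406 0.11699087517706419
```

View pics/t5.png

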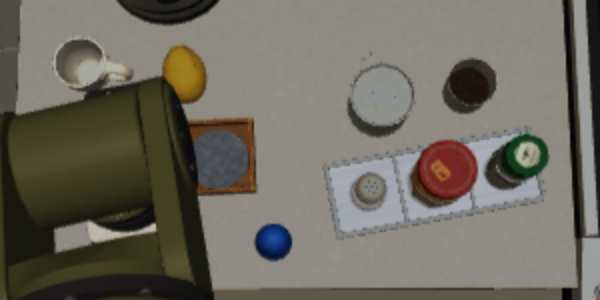

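All three stand upright in the correct bays, each within 3 mm of its bay's centre, and the robot is clear of everything.

```bash
python3 -c "
from station import ctrl
print(ctrl.hand_in())"
```

```text
the job is handed in; nothing more can be done
None
```

I moved all three to the wire rack in reverse order and handed the job in at about 22 s: salt shaker at the left end, spread jar in the middle, spice jar at the right end. Each stood upright within about 3 mm of its bay centre by the top camera, but the hand-in returned no verdict.

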